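# Screw the lens onto the camera test box without cross-threading

### The job

Screw the black lens, which stands on the blue mat, onto the threaded mount on top of the black test box. Set it square on the mount, turn it backward (anticlockwise seen from above) under light pressure until you feel it drop a step into the thread, then turn it forward (clockwise) until it is fully home, with its shoulder flush on the rim, and let go. Be gentle with the thread: never force or jam it, and leave the other things on the table alone.

Things in the scene. Friction and masses are not known exactly. Their poses are not given: they have to be found in the camera images.
- lens: Black camera lens standing upright on the blue mat, mount end down; 51.5 mm tall, about 0.22 kg. Origin: centre of its underside, z up. From below: aluminium boss, diameter 34 mm, 13.5 mm tall, then the barrel, diameter 56 mm, 38 mm tall (grip it there). Its thread: four brass studs, 3 mm thick, on the boss along +x, +y, -x, -y, out to radius 23 mm, centred 2.5 mm above the underside.
- lens_shoulder (a point): Centre of the flat lower face of the lens barrel (the shoulder), on the lens axis, 13.5 mm above the lens's underside.
- lens_front (a point): Centre of the top face of the lens (its glass), on the axis 51.5 mm above the underside.
- testbox: Black camera test box, 150 x 150 mm, top face 85 mm above its underside, fixed to the table. Origin: centre of its underside, z up. The mount stands on the middle of its top: a steel collar 16 mm high, outer diameter 64 mm, bore 48 mm with a short lead-in, four-start right-handed thread inside.
- mount_rim (a point): Centre of the collar's flat top rim, 101 mm above the table. Lens fully home: its shoulder lies on this rim, so that lens_shoulder meets this point. Shoulder heights named below are above this rim.
- mount_thread (a point): On the mount axis, 8 mm below the rim. Around it: four ledges 2 mm thick, 60 degrees long, falling clockwise 0.05 mm a degree; at each ledge's high end a 24 degree gap, then a 6 degree blunt stop. Where the gaps lie is unknown, not tied to the box's yaw. A lens set down elsewhere lies on the ledges, shoulder 4.5 to 8.3 mm up; turned forward there it jams on the stops within 60 degrees.
- mount_floor (a point): On the mount axis, collar bottom. Backward at most 70 degrees the studs climb to the gaps and drop 6 mm (shoulder then 1.8 to 2.7 mm up), with 16 degrees of play to the stops. A slip of 3 mm off a stop, shoulder still over 4 mm up, is not it. Then forward: down 0.05 mm a degree, shoulder on the rim after 37 to 53 degrees, end stop about 20 later. The hand must follow up and down. Over 25 N between lens and box harms the thread.
- lens_cap: Black plastic lens cap, diameter 60 mm, 11 mm tall, lying on the mat; leave alone. Origin: centre of its underside.
- filter_ring: Dark steel filter ring, diameter 52 mm, 7 mm tall, lying on the mat; leave alone. Origin: centre of its underside.
- screwdriver: Screwdriver, 150 mm long, lying on the table to the robot's right; leave alone.
- multimeter: Yellow multimeter, 150 x 75 x 40 mm, lying on the table to the left; leave alone. Origin: centre of its underside.
- mug: White mug, diameter 80 mm, 90 mm tall, on the right; leave alone.
- cleaner: Blue bottle, diameter 44 mm, 120 mm tall, on the right; leave alone. Origin: centre of its underside.
- mouse: Black computer mouse, diameter 64 mm, 34 mm tall, on the left; leave alone.

How it is judged:
By the outcome, as a careful person would: the job done as asked, in the order asked, and still so for the second after the job is handed in, with the robot touching nothing.
It also fails if it takes over 54 s, if anything falls off the work surface, if the arm or the gripper's body presses on something with over 40 N, if the wrist force passes 120 N, or if a joint passes its speed limit or range.

### The arm

A 6-joint arm with a two-finger parallel gripper is mounted at the origin on the work surface. World frame = base frame: x ahead of the robot, y to its left, z up, the work surface at z = 0. Lengths are in m, angles in rad, forces in N, time in s.
With the tool pointing down it reaches from about 0.275 to 0.85 m from the base axis. Payload 5.2 kg.
Tool frame: the origin (TCP) lies at the very end of the fingers, on their centre line; the grasp point (between the pads) lies 19 mm behind it (manip.grip_depth is the distance from the TCP to the grasp point, in m); z points along the fingers, y is the line along which they close (so a half turn about z gives the same grasp; the last joint's range is limited). The gripper opens to 85 mm and grips with 20 to 120 N. Pads are 22 mm wide; open, the fingers measure 114 mm over their backs; the gripper's body (76 mm by 85 mm) begins 54 mm behind the grasp point. The pads swing forward as they close: fully open they stand 13 mm farther back than shut.
Start: joints at [1.102, 0.259, 1.535, -0, 1.348, -0.203], TCP at [0.144, 0.531, 0.231] pointing down, gripper open.
Joint ranges: [-3.14, 3.14], [-0.91, 2.08], [0.19, 2.58], [-1.22, 4.36], [0.22, 2.71], [-3.12, 3.12]. Speed limits (rad/s): [2.57, 2.57, 3.14, 3.14, 3.14, 3.14].

### API

Orientations are given as a rotation vector (axis times angle).
In Python, from station import manip gives the robot as it stands.
- The arm moves only by the tool jog_arm, never from a script. Its argument "plan" is text: rows parted by semicolons, each of 7 numbers parted by spaces: the gripper's target within -1 to 1 (fully open at 1, half-way at 0, shut at -1), then the shift along the world's x, y, z in mm, then the turn, a rotation vector about the world's x, y, z in rad. A call has 1 to 8 rows; each row shifts and turns the commanded pose from where the row before left it; what a row does not reach is not made up. A row lasts 1/12 s, in which the tool goes at most 41.7 mm and 7.16 degrees, less where a joint would pass 70% of its speed; a pose out of reach is approached as far as the arm can. A call is refused whole if a number of a shift passes 41.7 or a number of a turn 0.125, either way. A call with a gripper value outside its range is refused whole. The fingers move at their own pace and stop on an object; "force" is the grip in N (left out, the last holds). Time passes only in rows, so rows that do not move let the fingers close. It gives the time, the measured TCP pose, the force, the opening and the grip force at its end, in the units of the state.
- manip.get_state(): the state, without advancing time (a new reading comes with each control period).
- manip.snapshot(name): name is "scene" or "top" or "wrist"; returns the picture (420x560x3 uint8, red, green, blue); there is no depth.
- manip.camera_model(name): a dict with "intrinsics" (3x3 intrinsics, pixels), "k1" (the pictures are not rectified: a ray, as slopes to the right and down, at radius r is drawn at 1 + k1 r^2 times it, then the intrinsics apply), "xyz" and "rotation" of the camera in the world. Camera axes: x right, y down, z forward; pixel columns grow to the right and rows downward; lengths in m; the calibration is good to about 2 mm. A picture is of the moment at which its call begins: read the wrist's pose just before it. camera_model takes no time and is no camera call; for the wrist camera it gives the pose at the moment of the call.
- manip.finish_job(): hands the job in; it is judged then, once.
The state is a dict: "clock": time; "joints": joint angles; "qvel": joint speeds; "joint_torque": joint torques, N m; "tcp_pos": TCP position; "tool_rot": TCP orientation; "force": force on the tool from outside, world axes, zero at the start; "torque": the same for the moment, N m; "finger_gap": finger opening in m; "grasp_force": force on a finger pad.
Only numpy, scipy, OpenCV 4.12 (cv2) and the standard library are available. Lean on these libraries where they do the work, as an engineer would, in place of code of your own. Each camera call takes 0.05 s, during which the arm holds its last target. There are 200 camera calls.

## Working session

There is one attempt and no reset: what is moved stays moved. The work goes in short steps, Python scripts to look and compute and a tool call to move; the robot and the scene stay as the last step left them, time stands still between calls to the robot, and variables do not carry over. Pictures are saved under pics/ and viewed, at most 10 in all, crops included, and the job is handed in when it is done.

Besides the shell and the picture viewer there is one more tool, called as a command line: name --argument value ..., lists and objects as JSON in quotes. jog_arm: Moves the arm, as the interface text tells. Its arguments: {"type":"object","properties":{"plan":{"type":"string"},"force":{"type":"number"}},"required":["plan"]}

```bash
mkdir -p pics; ls; python3 - <<'E'
from station import manip
import cv2,numpy as np
s=manip.get_state();print(s)
for n in("scene","top"):
    im=manip.snapshot(n);cv2.imwrite(f"pics/{n}0.png",cv2.resize(im[:,:,::-1],(800,600)))
    np.save(f"pics/{n}0.npy",im)
    print(n,manip.camera_model(n))
print(manip.grip_depth)
E
```

```text
pics
{'clock': 0.0, 'joints': array([ 1.10219867e+00,  2.59367366e-01,  1.53612235e+00,  2.19111230e-06,
        1.34801596e+00, -2.02807812e-01]), 'qvel': array([ 0.00023902,  0.00086719,  0.00010237, -0.00065222, -0.00090857,
       -0.00081241]), 'joint_torque': array([-2.02102528e-04, -4.46024108e+01, -2.90563774e+01, -5.25859705e-04,
        1.16477904e-02, -5.22566847e-05]), 'tcp_pos': array([0.14419567, 0.53018965, 0.23044584]), 'tool_rot': array([-4.16190686e-01, -3.11326351e+00,  2.83554998e-03]), 'force': array([-0.50040166,  0.46966807,  0.28874058]), 'torque': array([ 0.05094562, -0.00588321, -0.05350595]), 'grasp_force': 0.0, 'finger_gap': 0.08529736887779889}
scene {'intrinsics': array([[395.18244095,   0.        , 281.24913608],
       [  0.        , 395.18244095, 206.77161855],
       [  0.        ,   0.        ,   1.        ]]), 'k1': -0.07369232332264772, 'xyz': array([1.12054757, 0.05920643, 0.88115155]), 'rotation': array([-1.76863858, -1.89017467,  0.67213738])}
top {'intrinsics': array([[421.25357558,   0.        , 279.44943086],
       [  0.        , 421.25357558, 206.83235192],
       [  0.        ,   0.        ,   1.        ]]), 'k1': -0.09578783411961792, 'xyz': array([ 0.28262585, -0.01450715,  1.20805294]), 'rotation': array([-2.13530029,  2.10224664, -0.19543949])}
0.0187
```

View pics/top0.png

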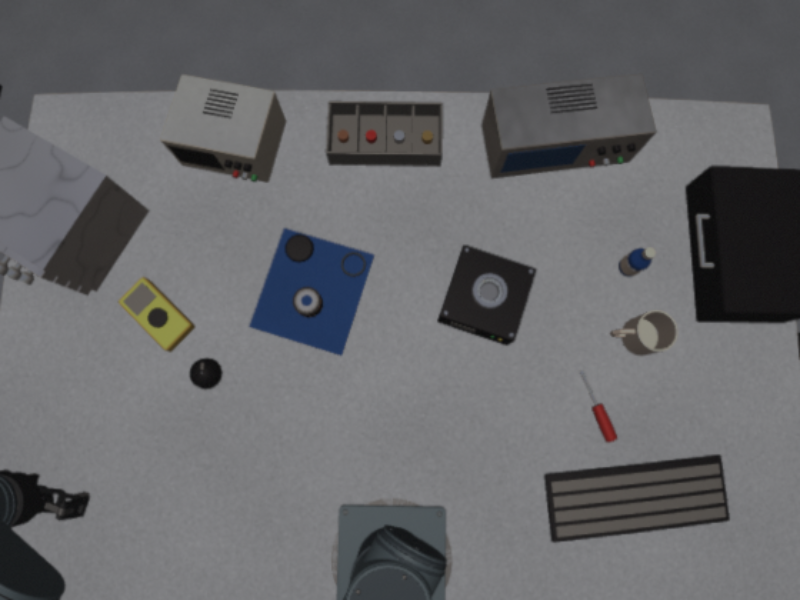

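View pics/scene0.png

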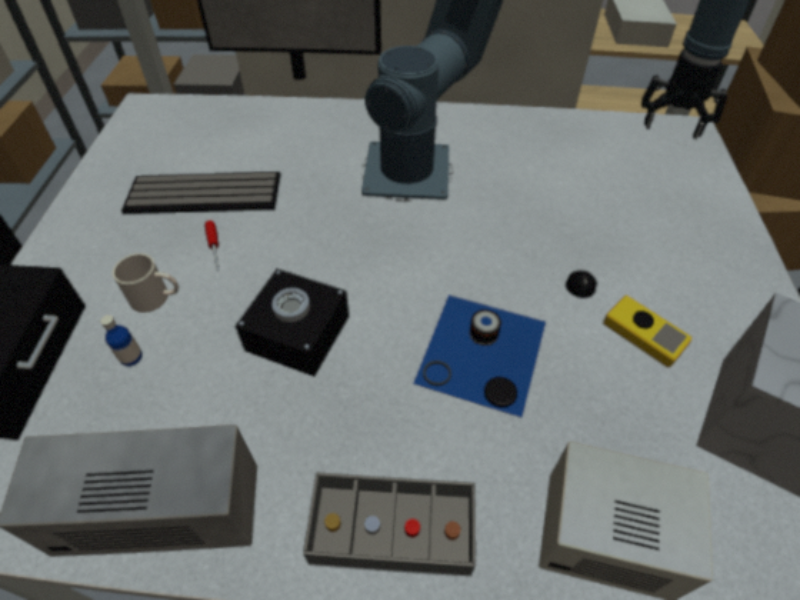

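Top view: the lens is at about (308,302) and the collar at (490,291), in 800x600 pixels. The cap is at (299,248) and the filter ring at (353,264), both clear of the lens.

```bash
cat > h.py <<'E'
from station import manip
import cv2,numpy as np
from scipy.spatial.transform import Rotation as R
def ray(cm,px):
    K=cm["intrinsics"];k=cm["k1"]
    u=cv2.undistortPoints(np.array([[px]],float),K,np.array([k,0,0,0,0.]))[0,0]
    d=R.from_rotvec(cm["rotation"]).apply([u[0],u[1],1]);return np.array(cm["xyz"]),d
def onz(cm,px,z):
    o,d=ray(cm,px);return o+d*(z-o[2])/d[2]
def proj(cm,P):
    p=R.from_rotvec(cm["rotation"]).inv().apply(np.atleast_2d(P)-cm["xyz"])
    q=p[:,:2]/p[:,2:];q=q*(1+cm["k1"]*(q**2).sum(1,keepdims=True))
    K=cm["intrinsics"];return q@K[:2,:2].T+K[:2,2]
E
python3 - <<'E'
from h import *
f=.7
t=manip.camera_model("top");s=manip.camera_model("scene");w=manip.camera_model("wrist")
print("lens",onz(t,(308*f,302*f),.0515),onz(s,(486*f,321*f),.0515))
print("rim",onz(t,(490*f,291*f),.101),onz(s,(291*f,303*f),.101))
print("cap",onz(t,(299*f,248*f),.011),"ring",onz(t,(353*f,264*f),.007))
for p in[(463,246),(535,269),(512,343),(439,321)]:print(onz(t,(p[0]*f,p[1]*f),.085))
print(w)
st=manip.get_state();T=R.from_rotvec(st["tool_rot"]);print(T.as_matrix(),T.inv().apply(w["xyz"]-st["tcp_pos"]),(T.inv()*R.from_rotvec(w["rotation"])).as_matrix())
E
```

```text
lens [0.48943054 0.17294465 0.0515    ] [0.49172146 0.17629825 0.0515    ]
rim [ 0.50677088 -0.17630563  0.101     ] [ 0.5128063  -0.17412257  0.101     ]
cap [0.60965415 0.20338343 0.011     ] ring [0.57815403 0.09089042 0.007     ]
[ 0.59797293 -0.12751263  0.085     ]
[ 0.55454327 -0.26622767  0.085     ]
[ 0.41104603 -0.21898182  0.085     ]
[ 0.45083414 -0.08156171  0.085     ]
{'intrinsics': array([[307.28889517,   0.        , 279.37913445],
       [  0.        , 307.28889517, 212.45857896],
       [  0.        ,   0.        ,   1.        ]]), 'k1': -0.005643575562861807, 'xyz': array([0.076074  , 0.54893227, 0.37452969]), 'rotation': array([2.30847145, 1.7616152 , 0.25070357])}
[[-9.64889154e-01  2.62656376e-01 -7.40231839e-04]
 [ 2.62657213e-01  9.64888093e-01 -1.46831088e-03]
 [ 3.28579673e-04 -1.61118448e-03 -9.99998648e-01]] [ 7.07153937e-02 -1.19708124e-04 -1.43937763e-01] [[-1.55821200e-03 -9.59659462e-01 -2.81160609e-01]
 [ 9.99998778e-01 -1.53090877e-03 -3.16754938e-04]
 [-1.26454368e-04 -2.81160759e-01  9.59660675e-01]]
```

jog_arm --plan "1 24.7 -25.4 -5 0 0 -0.07;1 24.7 -25.4 -5 0 0 -0.07;1 24.7 -25.4 -5 0 0 -0.07;1 24.7 -25.4 -5 0 0 -0.07;1 24.7 -25.4 -5 0 0 -0.07;1 24.7 -25.4 -5 0 0 -0.07;1 24.7 -25.4 -5 0 0 -0.07"

```text
clock: 0.68
tcp_pos: [0.3179, 0.3514, 0.1958]
tool_rot: [-1.164, -2.918, 0.001]
force: [0.7, 0.7, 0.5]
finger_gap: 0.0855
grasp_force: 0.0
```

jog_arm --plan "1 24.7 -25.4 -5 0 0 -0.07;1 24.7 -25.4 -5 0 0 -0.07;1 24.7 -25.4 -5 0 0 -0.07;1 24.7 -25.4 -5 0 0 -0.07;1 24.7 -25.4 -5 0 0 -0.07;1 24.7 -25.4 -5 0 0 -0.07;1 24.7 -25.4 -5 0 0 -0.07;1 0 0 0 0 0 0"

```text
clock: 1.35
tcp_pos: [0.4941, 0.1706, 0.1601]
tool_rot: [1.841, 2.543, -0.002]
force: [0.5, 0.4, -0.1]
finger_gap: 0.0852
grasp_force: 0.0
```

```bash
python3 - <<'E'
from h import *
import pickle
s=manip.get_state();cm=manip.camera_model("wrist");im=manip.snapshot("wrist")
pickle.dump((s,cm,im),open("pics/w1.pkl","wb"));cv2.imwrite("pics/w1.png",cv2.resize(im[:,:,::-1],(800,600)))
print(s["tcp_pos"],s["joints"],s["tool_rot"],s["clock"],s["qvel"],s["force"])
E
```

```text
[0.49410418 0.17055494 0.16009966] [ 0.12034249  0.27006182  1.70380253 -0.00244665  1.16694793 -0.1958859 ] [ 1.84149626e+00  2.54269325e+00 -1.75734671e-03] 1.35 [ 0.07127233 -0.03640394  0.04302784  0.04697429  0.04392892 -0.01768394] [ 0.52594419  0.37146377 -0.11080517]
```

View pics/w1.png

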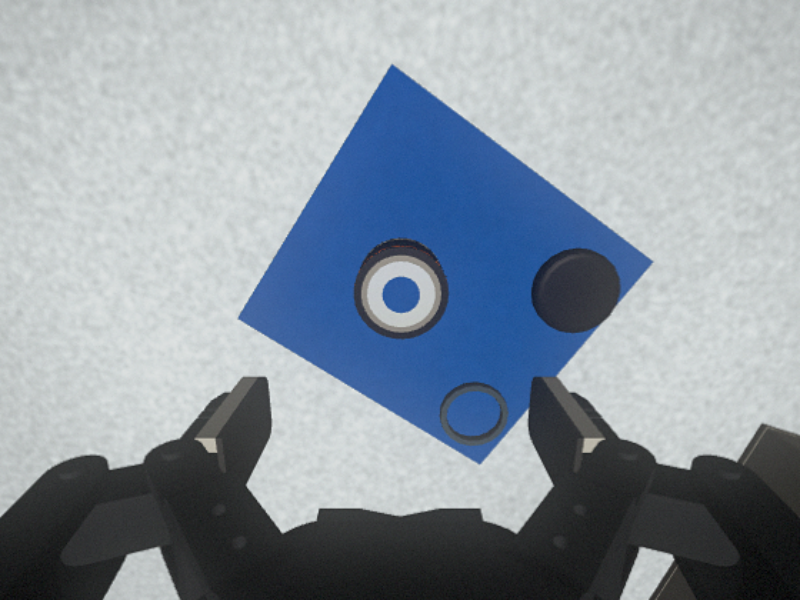

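The wrist view shows the lens's top disc centred at about (401,293), in 800x600 pixels. The pads straddle it, and the cap (576,290) and ring (473,413) are clear.

```bash
python3 - <<'E'
from h import *
import pickle
s,cm,im=pickle.load(open("pics/w1.pkl","rb"))
p=onz(cm,(401*.7,293*.7),.0525);print(p,(p-s["tcp_pos"])*1000)
for q in[(354,293),(447,293),(401,338)]: print(np.linalg.norm(onz(cm,(q[0]*.7,q[1]*.7),.0525)-p)*1000)
print(s["tool_rot"],R.from_rotvec(s["tool_rot"]).as_matrix())
print("ring",onz(cm,(473*.7,413*.7),.007),"cap",onz(cm,(576*.7,290*.7),.011))
E
```

```text
[0.49458517 0.17440725 0.0525    ] [   0.48098872    3.85230825 -107.59965614]
27.86995267649275
27.279838662778715
28.485811151055177
[ 1.84149626e+00  2.54269325e+00 -1.75734671e-03] [[-3.11895738e-01  9.50115758e-01  1.04589710e-03]
 [ 9.50113405e-01  3.11897321e-01 -2.13974062e-03]
 [-2.35921379e-03  3.26344878e-04 -9.99997164e-01]]
ring [0.58023686 0.08989476 0.007     ] cap [0.61240834 0.20335784 0.011     ]
```

jog_arm --plan "1 0.5 3.5 -35 0 0 0;1 0 0 -35 0 0 0;1 0 0 -35 0 0 0;1 0 0 -25 0 0 0;1 0 0 -12 0 0 0;1 0 0 0 0 0 0"

```text
clock: 1.9
tcp_pos: [0.4871, 0.1791, 0.0162]
tool_rot: [-1.828, -2.548, 0.008]
force: [-0.6, -0.6, 0.7]
finger_gap: 0.0854
grasp_force: 0.0
```

jog_arm --plan "-1 0 0 0 0 0 0;-1 0 0 0 0 0 0;-1 0 0 0 0 0 0;-1 0 0 0 0 0 0;-1 0 0 0 0 0 0;-1 0 0 0 0 0 0;-1 0 0 0 0 0 0;-1 0 0 0 0 0 0" --force 40

```text
clock: 2.57
tcp_pos: [0.4918, 0.1791, 0.021]
tool_rot: [1.832, 2.55, 0.004]
force: [-1.0, 2.5, 6.4]
finger_gap: 0.0549
grasp_force: 42.7
```

jog_arm --plan "-1 0 0 5 0 0 0;-1 0 0 15 0 0 0;-1 0 0 30 0 0 0;-1 0 0 35 0 0 0;-1 0 0 40 0 0 0;-1 0 0 20 0 0 0;-1 0 0 0 0 0 0;-1 0 0 0 0 0 0"

```text
clock: 3.23
tcp_pos: [0.4913, 0.1786, 0.1656]
tool_rot: [1.831, 2.55, 0.003]
force: [-0.2, -0.1, -1.8]
finger_gap: 0.055
grasp_force: 43.2
```

```bash
python3 - <<'E'
from h import *
import pickle
s=manip.get_state();cm=manip.camera_model("wrist");im=manip.snapshot("wrist")
pickle.dump((s,cm,im),open("pics/w2.pkl","wb"));cv2.imwrite("pics/w2.png",cv2.resize(im[:,:,::-1],(800,600)))
print({k:np.round(v,4) for k,v in s.items()})
print(R.from_rotvec(s["tool_rot"]).as_matrix().round(4))
E
```

```text
{'clock': np.float64(3.2333), 'joints': array([ 1.3520e-01,  2.6290e-01,  1.6987e+00, -1.0000e-04,  1.1769e+00,
       -1.8980e-01]), 'qvel': array([-0.0021,  0.043 ,  0.0539, -0.0001, -0.0103,  0.003 ]), 'joint_torque': array([ 4.88000e-02, -4.59609e+01, -2.94864e+01, -6.00000e-03,
        2.26000e-02, -4.00000e-04]), 'tcp_pos': array([0.4913, 0.1786, 0.1656]), 'tool_rot': array([1.8314, 2.5497, 0.0032]), 'force': array([-0.2263, -0.0825, -1.8268]), 'torque': array([0.0075, 0.0198, 0.0183]), 'grasp_force': np.float64(43.2218), 'finger_gap': np.float64(0.055)}
[[-3.193e-01  9.476e-01  3.100e-03]
 [ 9.477e-01  3.193e-01  3.000e-04]
 [-7.000e-04  3.000e-03 -1.000e+00]]
```

View pics/w2.png

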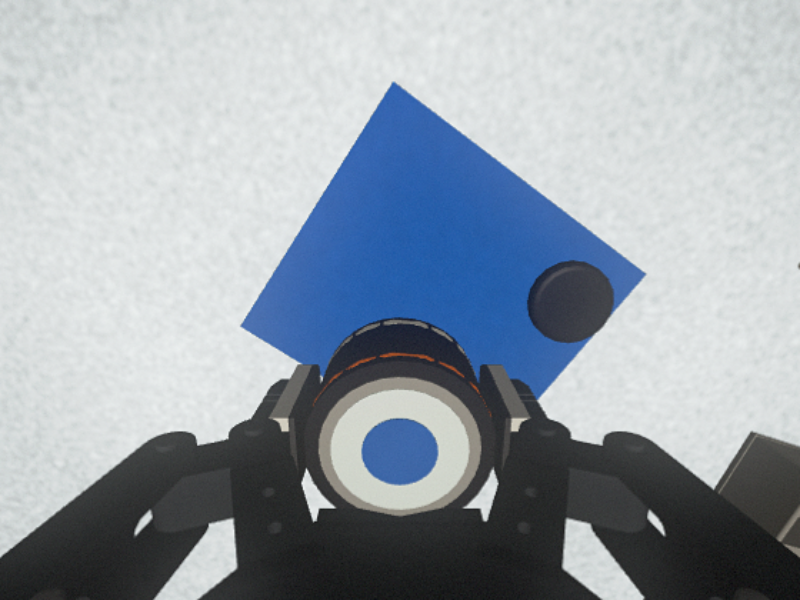

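The lens is held centred between the pads, with its top disc at about (400,448) and no visible tilt. Next I move it to view the mount.

jog_arm --plan "-1 3 -20 3 0 0 0;-1 3 -36 3 0 0 0;-1 3 -36 3 0 0 0;-1 3 -36 3 0 0 0;-1 3 -36 3 0 0 0;-1 3 -36 3 0 0 0;-1 3 -36 3 0 0 0;-1 3 -36 3 0 0 0"

```text
clock: 3.95
tcp_pos: [0.513, -0.0946, 0.1859]
tool_rot: [-1.83, -2.547, 0.002]
force: [1.5, 0.6, -2.7]
finger_gap: 0.0547
grasp_force: 43.2
```

jog_arm --plan "-1 3 -36 0 0 0 0;-1 3 -36 0 0 0 0;-1 3 -36 0 0 0 0;-1 3 -25 0 0 0 0;-1 0 -5 0 0 0 0;-1 0 0 0 0 0 0;-1 0 0 0 0 0 0"

```text
clock: 4.53
tcp_pos: [0.5255, -0.2305, 0.1861]
tool_rot: [-1.831, -2.547, -0.001]
force: [-0.0, 1.3, -2.6]
finger_gap: 0.0551
grasp_force: 43.2
```

```bash
python3 - <<'E'
from h import *
import pickle
s=manip.get_state();cm=manip.camera_model("wrist");im=manip.snapshot("wrist")
pickle.dump((s,cm,im),open("pics/w3.pkl","wb"));cv2.imwrite("pics/w3.png",cv2.resize(im[:,:,::-1],(800,600)))
print({k:np.round(v,4) for k,v in s.items()})
print(R.from_rotvec(s["tool_rot"]).as_matrix().round(4))
E
```

```text
{'clock': np.float64(4.5333), 'joints': array([-6.0790e-01,  3.3710e-01,  1.5398e+00,  5.0000e-04,  1.2695e+00,
       -9.3210e-01]), 'qvel': array([ 0.0279, -0.023 ,  0.0036,  0.0035,  0.0024, -0.0008]), 'joint_torque': array([-1.23030e+00, -4.89807e+01, -2.95049e+01, -1.50300e-01,
       -1.14400e-01, -3.38000e-02]), 'tcp_pos': array([ 0.5255, -0.2305,  0.1861]), 'tool_rot': array([-1.8312e+00, -2.5468e+00, -6.0000e-04]), 'force': array([-0.0161,  1.2599, -2.6167]), 'torque': array([ 0.0158, -0.0339, -0.0249]), 'grasp_force': np.float64(43.2332), 'finger_gap': np.float64(0.0551)}
[[-0.3184  0.9479 -0.0037]
 [ 0.9479  0.3184  0.0031]
 [ 0.0041 -0.0025 -1.    ]]
```

View pics/w3.png

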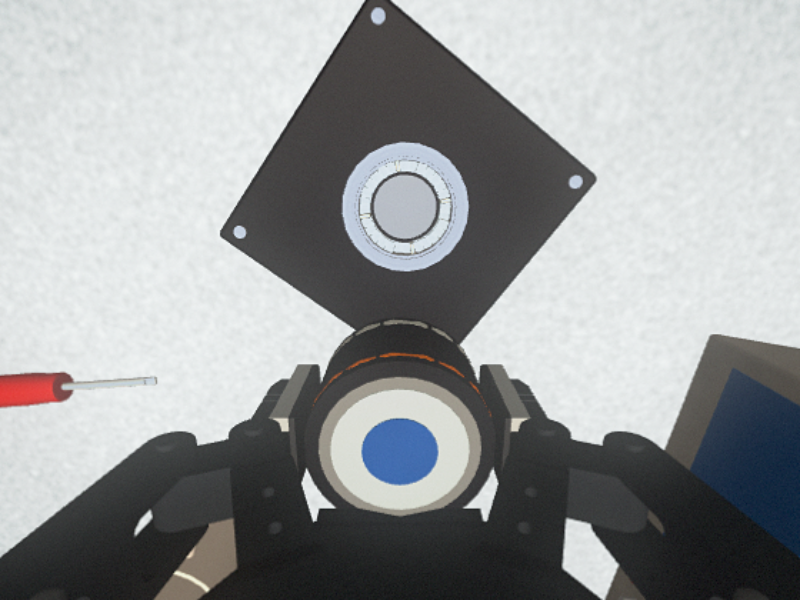

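The collar's outer rim is centred at about (405,206), and the held lens's top at about (400,450). I'll fit both circles through the calibration.

```bash
cat > fit.py <<'E'
from h import *
import pickle,sys
from scipy.optimize import least_squares
def fit(name):
    s,cm,im=pickle.load(open(name,"rb"))
    T=R.from_rotvec(s["tool_rot"]);tcp=s["tcp_pos"]
    def circ(pts,z):
        P=np.array([onz(cm,p,z)[:2] for p in pts])
        r=least_squares(lambda v:np.hypot(*(P-v[:2]).T)-v[2],[*P.mean(0),.03],loss="soft_l1",f_scale=.0003)
        return r.x,np.sqrt(np.mean(r.fun**2))
    g=cv2.cvtColor(im,cv2.COLOR_RGB2GRAY)
    def big(mask,cen):
        c,_=cv2.findContours(mask.astype(np.uint8),cv2.RETR_EXTERNAL,cv2.CHAIN_APPROX_NONE)
        c=[k for k in c if cv2.pointPolygonTest(k,cen,False)>=0];return max(c,key=cv2.contourArea)[:,0].astype(float)
    hsv=cv2.cvtColor(im,cv2.COLOR_RGB2HSV)
    blue=(hsv[...,1]>110)&(hsv[...,0]>95)&(hsv[...,0]<130)
    out={}
    b=big(blue,(280,316));w=big((g>130)|blue,(280,316))
    zt=tcp[2]+.031
    for n,p in(("blue",b),("white",w)):
        x,e=circ(p,zt);out[n]=T.inv().apply(np.r_[x[:2],zt]-tcp)
        print(n,x*1000,e*1000,"tool frame mm",out[n]*1000)
    return s,cm,im,g,big,circ
E
python3 - <<'E'
from fit import *
s,cm,im,g,big,circ=fit("pics/w3.pkl")
m=g.copy();m[285:]=0
p=big(m>110,(283,144)) if False else None
for th in(90,120,150):
    k=np.zeros_like(g);cv2.circle(k,(283,144),60,1,-1)
    p=big((g>th)&(k>0),(283,144));x,e=circ(p,.101);print("rim",th,x*1000,e*1000,len(p))
E
```

```text
blue [ 528.62080286 -238.08542197   11.07026387] 0.13279773135248876 tool frame mm [ -8.05839607   0.44811304 -31.03488028]
white [ 528.45842946 -237.4666611    23.6837358 ] 0.38429959711147704 tool frame mm [ -7.4201436    0.49121137 -31.03234085]
rim 90 [ 511.05696238 -177.54964536   32.1898874 ] 0.22227046493373298 252
rim 120 [ 511.14958474 -177.51330346   32.07497851] 0.2172201325785038 252
rim 150 [ 511.14701101 -177.49509542   31.87655072] 0.21584923078411555 251
```

```bash
python3 - <<'E'
from fit import *
import pickle
def blob(im,cen):
    h=cv2.cvtColor(im,cv2.COLOR_RGB2HSV);m=((h[...,1]>110)&(h[...,0]>95)&(h[...,0]<130)).astype(np.uint8)
    g=cv2.cvtColor(im,cv2.COLOR_RGB2GRAY)
    n,l,st,c=cv2.connectedComponentsWithStats(m,connectivity=4);i=l[cen[1],cen[0]];return l==i,g
def circ(cm,mask,z):
    # area centroid mapped point-by-point
    ys,xs=np.nonzero(mask);P=np.array([onz(cm,(x,y),z)[:2] for x,y in zip(xs,ys)])
    e=cv2.findContours(mask.astype(np.uint8),0,1)[0][0][:,0]
    Q=np.array([onz(cm,p,z)[:2] for p in e.astype(float)])
    r=least_squares(lambda v:np.hypot(*(Q-v[:2]).T)-v[2],[*Q.mean(0),.011],loss="soft_l1",f_scale=.0003).x
    return r
s,cm,im=pickle.load(open("pics/w1.pkl","rb"))
m,g=blob(im,(281,206));r1=circ(cm,m,.0520);print("w1",r1*1000,m.sum())
for f in("w2","w3"):
    s,cm,im=pickle.load(open(f"pics/{f}.pkl","rb"));T=R.from_rotvec(s["tool_rot"])
    m,g=blob(im,(280,316))
    for dz in(.026,.031,.036):
        z=s["tcp_pos"][2]+dz;r=circ(cm,m,z);print(f,dz,r*1000,T.inv().apply(np.r_[r[:2],z]-s["tcp_pos"])*1000)
s,cm,im=pickle.load(open("pics/w3.pkl","rb"))
cv2.imwrite("pics/w3rim.png",cv2.resize(im[90:200,225:341,::-1],None,fx=5,fy=5,interpolation=cv2.INTER_CUBIC))
E
```

```text
w1 [494.62959268 173.38186312  10.65043806] 511
w2 0.026 [495.29007809 167.70939412  11.58521245] [-11.61162422   0.43041745 -25.99072273]
w2 0.031 [494.16257687 171.02827672  11.09387178] [ -8.10995586   0.43660763 -30.99317425]
w2 0.036 [493.03505695 174.34716137  10.60253355] [ -4.6082796    0.44278074 -35.99562582]
w3 0.026 [ 529.70816479 -241.37927487   11.55909442] [-11.54774068   0.44245828 -26.04927449]
w3 0.031 [ 528.62080291 -238.08542199   11.07026387] [ -8.0583961    0.44811308 -31.03488028]
w3 0.036 [ 527.5334293  -234.79156502   10.58143511] [ -4.56904391   0.45375806 -36.02048602]
```

View pics/w3rim.png

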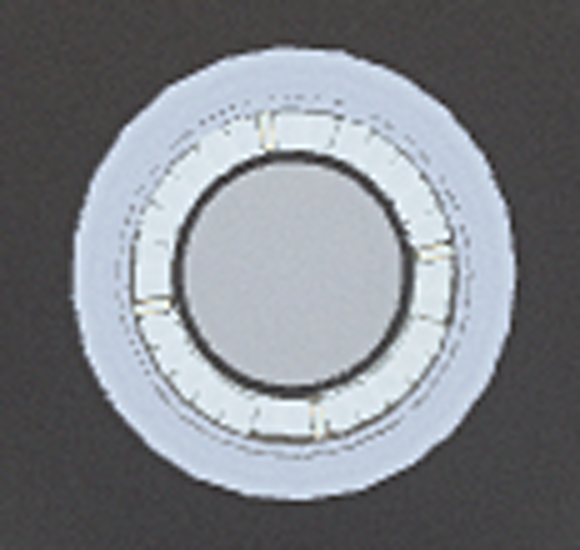

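The enlarged rim shows the outer rim, four light stops, and the gaps beside them. I'll pin down the lens's place in the hand by matching disc areas, which carry no pixel bias.

```bash
python3 - <<'E'
from h import *
import pickle
from scipy import ndimage as nd
def masks(im,cen):
    h=cv2.cvtColor(im,cv2.COLOR_RGB2HSV).astype(int)
    bl=(h[...,1]>110)&(h[...,0]>95)&(h[...,0]<130)
    g=cv2.cvtColor(im,cv2.COLOR_RGB2GRAY)
    out=[]
    pat=lambda m:nd.label(m)[0]==nd.label(m)[0][cen[1],cen[0]]
    out.append(pat(bl))
    d=cv2.circle(np.zeros_like(g),cen,75,1,-1)>0
    # white ring (bright,low saturation): take hole-filled component touching the blue
    w=(g>150)&~bl&d
    l=nd.label(w)[0];k=np.argmax(np.bincount(l[nd.binary_dilation(out[0],iterations=3)&w]));out.append(nd.binary_fill_holes(l==k))
    return out
def area(cm,m,z):
    ys,xs=np.nonzero(m);A=0;C=0
    for x,y in zip(xs,ys):
        p=onz(cm,(x,y),z)[:2];a=onz(cm,(x+1,y),z)[:2]-p;b=onz(cm,(x,y+1),z)[:2]-p
        w=abs(a[0]*b[1]-a[1]*b[0]);A+=w;C=C+w*p
    return np.sqrt(A/np.pi)*1000,C/A*1000
s,cm,im=pickle.load(open("pics/w1.pkl","rb"))
for m in masks(im,(281,206)):
    for z in(.0515,.0525):print("w1",z,m.sum(),*area(cm,m,z))
s,cm,im=pickle.load(open("pics/w3.pkl","rb"));T=R.from_rotvec(s["tool_rot"])
for m in masks(im,(280,316)):
    for dz in(.028,.031,.034):
        z=s["tcp_pos"][2]+dz;r,c=area(cm,m,z);print(dz,m.sum(),r,T.inv().apply(np.r_[c/1000,z]-s["tcp_pos"])*1000)
E
```

```text
w1 0.0515 511 11.056608283046833 [494.6670895  173.24773205]
w1 0.0525 511 11.01280277288715 [494.57880388 173.50608122]
w1 0.0515 1764 20.53682410374208 [494.6414132  173.27535454]
w1 0.0525 1764 20.455458640311168 [494.55322931 173.53359427]
0.028 1916 11.584070994615727 [-10.17112845   0.44625191 -28.04359989]
0.031 1916 11.285106319359384 [ -8.07698467   0.44953425 -31.03496087]
0.034 1916 10.986141644103046 [ -5.98284089   0.4528166  -34.02632184]
0.028 7841 23.244388582584385 [ -7.97620557   0.39429565 -28.03437131]
0.031 7841 22.644491440435086 [ -5.93870893   0.39891889 -31.02597046]
0.034 7841 22.044594298285855 [ -3.90121228   0.40354214 -34.0175696 ]
```

jog_arm --plan "-1 -3 9 -5 0 0 0;-1 -4 14 -15 0 0 0;-1 -4 15 -15 0 0 0;-1 -4 14 -15 0 0 0;-1 -1.8 6.8 -7 0 0 0;-1 0 0 0 0 0 0;-1 0 0 0 0 0 0;-1 0 0 0 0 0 0"

```text
clock: 5.25
tcp_pos: [0.511, -0.173, 0.1324]
tool_rot: [1.83, 2.55, -0.0]
force: [-0.1, 0.1, -2.5]
finger_gap: 0.0547
grasp_force: 43.2
```

```bash
python3 - <<'E'
from h import *
s=manip.get_state();im=manip.snapshot("scene")
print({k:np.round(v,4) for k,v in s.items()})
cv2.imwrite("pics/s2.png",cv2.resize(im[130:270,130:316,::-1],None,fx=4,fy=4,interpolation=cv2.INTER_CUBIC))
E
```

```text
{'clock': np.float64(5.25), 'joints': array([-5.3320e-01,  3.2590e-01,  1.7003e+00, -3.0000e-04,  1.1129e+00,
       -8.5880e-01]), 'qvel': array([-0.0134,  0.0006, -0.014 ,  0.001 , -0.0012,  0.0008]), 'joint_torque': array([ 5.16100e-01, -4.59959e+01, -2.57569e+01,  2.99000e-02,
        7.76000e-02,  4.10000e-03]), 'tcp_pos': array([ 0.511 , -0.173 ,  0.1324]), 'tool_rot': array([ 1.8304e+00,  2.5502e+00, -1.0000e-04]), 'force': array([-0.0809,  0.0809, -2.4523]), 'torque': array([ 0.0461,  0.0047, -0.0019]), 'grasp_force': np.float64(43.2345), 'finger_gap': np.float64(0.0547)}
```

View pics/s2.png

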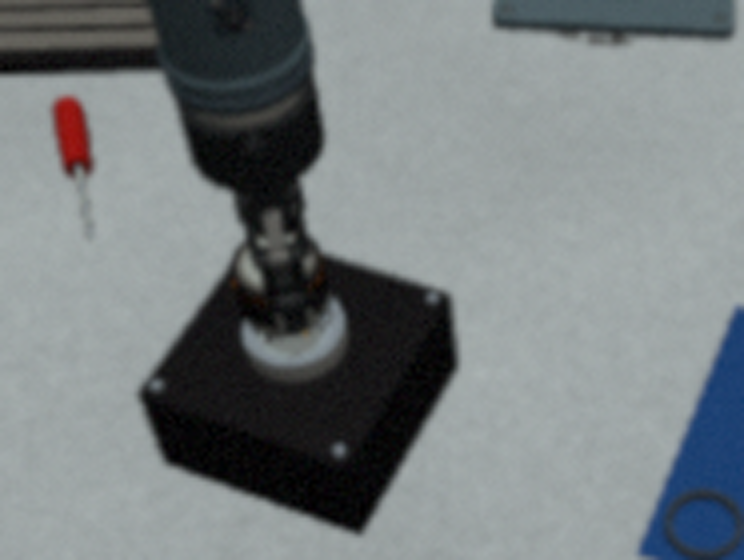

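The scene view shows the lens poised above the collar. I'll let it settle and descend slowly.

jog_arm --plan "-1 0 0 0 0 0 0;-1 0 0 0 0 0 0;-1 0 0 0 0 0 0"

```text
clock: 5.55
tcp_pos: [0.5102, -0.1732, 0.1317]
tool_rot: [1.833, 2.55, 0.0]
force: [-0.3, -0.2, -2.7]
finger_gap: 0.0548
grasp_force: 43.2
```

jog_arm --plan "-1 0 0 -4 0 0 0;-1 0 0 -4 0 0 0;-1 0 0 0 0 0 0;-1 0 0 0 0 0 0;-1 0 0 0 0 0 0;-1 0 0 0 0 0 0"

```text
clock: 6.05
tcp_pos: [0.51, -0.1726, 0.1233]
tool_rot: [-1.833, -2.552, -0.0]
force: [-1.2, 0.5, -1.8]
finger_gap: 0.0546
grasp_force: 43.2
```

jog_arm --plan "-1 -1.2 0.8 0 0 0 0;-1 0 0 -1.5 0 0 0;-1 0 0 -1.5 0 0 0;-1 0 0 0 0 0 0;-1 0 0 0 0 0 0;-1 0 0 0 0 0 0"

```text
clock: 6.55
tcp_pos: [0.5088, -0.1718, 0.1203]
tool_rot: [-1.833, -2.552, 0.0]
force: [0.3, 0.6, -2.6]
finger_gap: 0.055
grasp_force: 43.2
```

jog_arm --plan "-1 0 0 -1.5 0 0 0;-1 0 0 0 0 0 0;-1 0 0 0 0 0 0;-1 0 0 0 0 0 0"

```text
clock: 6.88
tcp_pos: [0.5088, -0.1718, 0.1188]
tool_rot: [-1.833, -2.552, 0.0]
force: [0.4, -0.1, -3.1]
finger_gap: 0.0549
grasp_force: 43.2
```

jog_arm --plan "-1 0 0 -1 0 0 0;-1 0 0 -1 0 0 0;-1 0 0 0 0 0 0;-1 0 0 0 0 0 0;-1 0 0 0 0 0 0"

```text
clock: 7.3
tcp_pos: [0.5087, -0.1718, 0.1168]
tool_rot: [-1.833, -2.552, 0.0]
force: [-0.6, -0.0, -3.0]
finger_gap: 0.0549
grasp_force: 43.2
```

jog_arm --plan "-1 0 0 -1 0 0 0;-1 0 0 0 0 0 0;-1 0 0 0 0 0 0;-1 0 0 0 0 0 0"

```text
clock: 7.63
tcp_pos: [0.5088, -0.1718, 0.1158]
tool_rot: [-1.833, -2.552, 0.0]
force: [-0.6, 1.0, -3.0]
finger_gap: 0.0549
grasp_force: 43.2
```

jog_arm --plan "-1 0 0 -1 0 0 0;-1 0 0 0 0 0 0;-1 0 0 0 0 0 0;-1 0 0 0 0 0 0"

```text
clock: 7.97
tcp_pos: [0.5088, -0.1718, 0.1148]
tool_rot: [1.833, 2.552, -0.0]
force: [-0.0, 0.5, -1.6]
finger_gap: 0.0551
grasp_force: 43.2
```

jog_arm --plan "-1 0 0 -1 0 0 0;-1 0 0 0 0 0 0;-1 0 0 0 0 0 0;-1 0 0 0 0 0 0"

```text
clock: 8.3
tcp_pos: [0.5087, -0.1718, 0.1138]
tool_rot: [-1.833, -2.552, 0.0]
force: [0.7, 0.4, -2.1]
finger_gap: 0.0549
grasp_force: 43.2
```

jog_arm --plan "-1 0 0 -0.7 0 0 0;-1 0 0 0 0 0 0;-1 0 0 0 0 0 0;-1 0 0 0 0 0 0"

```text
clock: 8.63
tcp_pos: [0.5087, -0.1718, 0.1131]
tool_rot: [-1.833, -2.552, 0.0]
force: [-0.6, -0.1, -3.0]
finger_gap: 0.0547
grasp_force: 43.2
```

jog_arm --plan "-1 0 0 -0.7 0 0 0;-1 0 0 0 0 0 0;-1 0 0 0 0 0 0"

```text
clock: 8.88
tcp_pos: [0.5087, -0.1718, 0.1123]
tool_rot: [-1.833, -2.551, 0.0]
force: [-0.5, 0.9, -1.6]
finger_gap: 0.0547
grasp_force: 43.2
```

jog_arm --plan "-1 0 0 -0.7 0 0 0;-1 0 0 0 0 0 0;-1 0 0 0 0 0 0"

```text
clock: 9.13
tcp_pos: [0.5088, -0.1719, 0.1119]
tool_rot: [1.833, 2.551, 0.0]
force: [0.9, 0.6, -0.9]
finger_gap: 0.0553
grasp_force: 43.4
```

jog_arm --plan "-1 0 0 -0.7 0 0 0;-1 0 0 0 0 0 0;-1 0 0 0 0 0 0"

```text
clock: 9.38
tcp_pos: [0.5089, -0.1719, 0.1116]
tool_rot: [1.832, 2.551, 0.0]
force: [-2.4, 0.2, 4.9]
finger_gap: 0.055
grasp_force: 43.9
```

jog_arm --plan "-1 0 0 0.4 0 0 0;1 0 0 0 0 0 0;1 0 0 0 0 0 0;1 0 0 0 0 0 0;1 0 0 0 0 0 0;1 1 -3 0 0 0 0;1 1 -3 0 0 0 0;1 0 0 0 0 0 0"

```text
clock: 10.05
tcp_pos: [0.5111, -0.1786, 0.1114]
tool_rot: [1.833, 2.551, -0.0]
force: [-0.5, -0.2, 0.7]
finger_gap: 0.0853
grasp_force: 0.0
```

```bash
cat > off.py <<'E'
from h import *
from scipy import ndimage as nd
def meas(ztop,save=None):
    s=manip.get_state();cm=manip.camera_model("wrist");im=manip.snapshot("wrist")
    if save:cv2.imwrite(save,cv2.resize(im[:,:,::-1],(800,600)))
    h=cv2.cvtColor(im,cv2.COLOR_RGB2HSV).astype(int)
    m=(h[...,1]>110)&(h[...,0]>95)&(h[...,0]<130);m[:,:230]=0;m[:,330:]=0;m[:240]=0
    l,n=nd.label(m);k=np.argmax(np.bincount(l.ravel())[1:])+1;ys,xs=np.nonzero(l==k)
    P=onz(cm,(xs.mean(),ys.mean()),ztop);T=R.from_rotvec(s["tool_rot"])
    d=[np.linalg.norm(onz(cm,(xs.mean()+a,ys.mean()),ztop)-P) for a in(np.ptp(xs)/2+.5,)]
    print("clock",s["clock"],"tcp",s["tcp_pos"].round(4),"lens xy",P.round(4),"tool frame mm",(T.inv().apply(P-s["tcp_pos"])*1000).round(2),"px",xs.mean(),ys.mean(),"r",d)
    print("qvel",s["qvel"].round(3),"joints",s["joints"].round(3),"F",s["force"].round(2))
E
python3 -c "
from off import *
meas(.101+.006+.038,'pics/w4.png')"
```

```text
clock 10.05 tcp [ 0.5111 -0.1786  0.1114] lens xy [ 0.5109 -0.1776  0.145 ] tool frame mm [  0.93   0.13 -33.57] px 278.56754082137553 300.8931222167244 r [np.float64(0.011042870245303954)]
qvel [ 0.004 -0.004  0.009  0.002  0.003  0.008] joints [-0.542  0.354  1.718 -0.     1.069 -0.867] F [-0.47 -0.22  0.65]
```

View pics/w4.png

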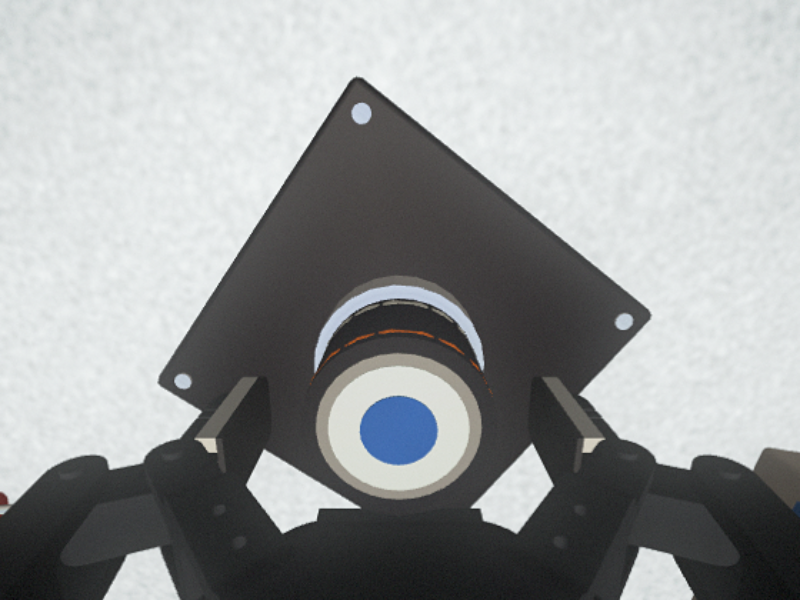

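The lens stands square in the collar, with its top centred at about (399,430). It is within 1 mm of the tool axis, so I'll centre that and grip again.

jog_arm --plan "1 -0.2 0.8 0 0 0 0;-1 0 0 0 0 0 0;-1 0 0 0 0 0 0;-1 0 0 0 0 0 0;-1 0 0 0 0 0 0;-1 0 0 0 0 0 0;-1 0 0 0 0 0 0;-1 0 0 0 0 0 0" --force 40

```text
clock: 10.77
tcp_pos: [0.5105, -0.1769, 0.1116]
tool_rot: [1.833, 2.552, 0.0]
force: [-1.5, 0.6, 3.2]
finger_gap: 0.0551
grasp_force: 41.8
```

```bash
python3 -c "
from off import *
meas(.145)"
```

```text
clock 10.7667 tcp [ 0.5105 -0.1769  0.1116] lens xy [ 0.5112 -0.1776  0.145 ] tool frame mm [ -0.8    0.4  -33.41] px 279.2164066431807 304.3734272773025 r [np.float64(0.011099528496118526)]
qvel [-0.001 -0.001 -0.001  0.    -0.     0.002] joints [-0.54   0.352  1.72   0.     1.069 -0.865] F [-1.47  0.58  3.23]
```

jog_arm --plan "-1 0 0 0.2 0 0 0.08;-1 0 0 0.2 0 0 0.08;-1 0 0 0 0 0 0;-1 0 0 0 0 0 0"

```text
clock: 11.15
tcp_pos: [0.5109, -0.1772, 0.1121]
tool_rot: [1.625, 2.687, -0.0]
force: [-0.4, 0.1, 3.5]
finger_gap: 0.0547
grasp_force: 41.6
```

```bash
cat > st.py <<'E'
from h import *
s=manip.get_state();M=R.from_rotvec(s["tool_rot"]).as_matrix()
print(s["clock"].round(2),"tcp",(s["tcp_pos"]*1000).round(2),"yaw",np.degrees(np.arctan2(M[1,0],M[0,0])).round(2),"F",s["force"].round(2),"T",s["torque"].round(3),"tilt",M[:2,2].round(4))
E
python3 st.py
```

```text
Traceback (most recent call last):
  File "st.py", line 3, in <module>
    print(s["clock"].round(2),"tcp",(s["tcp_pos"]*1000).round(2),"yaw",np.degrees(np.arctan2(M[1,0],M[0,0])).round(2),"F",s["force"].round(2),"T",s["torque"].round(3),"tilt",M[:2,2].round(4))
          ^^^^^^^^^^^^^^^^
AttributeError: 'float' object has no attribute 'round'
```

jog_arm --plan "-1 0 0 0.2 0 0 0.08;-1 0 0 0.2 0 0 0.08;-1 0 0 0 0 0 0;-1 0 0 0 0 0 0"

```text
clock: 11.48
tcp_pos: [0.5108, -0.1772, 0.1125]
tool_rot: [1.408, 2.808, -0.0]
force: [-0.3, -0.4, 4.8]
finger_gap: 0.0551
grasp_force: 41.7
```

```bash
sed -i 's/s\["clock"\].round(2)/s["clock"]/' st.py; python3 st.py
```

```text
11.4833 tcp [ 510.82 -177.18  112.46] yaw 126.74 F [-0.31 -0.39  4.82] T [0.003 0.046 0.074] tilt [ 0.0007 -0.0005]
```

jog_arm --plan "-1 0 0 0.25 0 0 0.08;-1 0 0 0.25 0 0 0.08;-1 0 0 0 0 0 0;-1 0 0 0 0 0 0"

```text
clock: 11.82
tcp_pos: [0.5108, -0.1772, 0.1129]
tool_rot: [1.18, 2.911, -0.0]
force: [-0.4, -0.8, 5.4]
finger_gap: 0.055
grasp_force: 41.7
```

```bash
python3 st.py
```

```text
11.8167 tcp [ 510.76 -177.16  112.89] yaw 135.87 F [-0.41 -0.75  5.43] T [-0.078  0.049  0.084] tilt [ 0.0005 -0.0004]
```

jog_arm --plan "-1 0 0 0.22 0 0 0.08;-1 0 0 0.22 0 0 0.08;-1 0 0 0 0 0 0;-1 0 0 0 0 0 0"

```text
clock: 12.15
tcp_pos: [0.5108, -0.1771, 0.1134]
tool_rot: [0.942, 2.996, -0.0]
force: [-0.7, 0.3, 4.6]
finger_gap: 0.0551
grasp_force: 41.9
```

```bash
python3 st.py
```

```text
12.15 tcp [ 510.8  -177.11  113.37] yaw 145.08 F [-0.7   0.27  4.55] T [-0.054  0.021  0.075] tilt [ 0.0006 -0.0003]
```

jog_arm --plan "-1 0 0 0.22 0 0 0.08;-1 0 0 0.22 0 0 0.08;-1 0 0 0 0 0 0;-1 0 0 0 0 0 0"

```text
clock: 12.48
tcp_pos: [0.5107, -0.1771, 0.1138]
tool_rot: [0.699, 3.062, -0.0]
force: [-0.4, -0.2, 5.6]
finger_gap: 0.055
grasp_force: 41.8
```

```bash
python3 st.py
```

```text
12.4833 tcp [ 510.72 -177.1   113.78] yaw 154.27 F [-0.38 -0.24  5.62] T [0.038 0.031 0.094] tilt [ 0.0004 -0.0003]
```

jog_arm --plan "-1 0 0 0.22 0 0 0.08;-1 0 0 0.22 0 0 0.08;-1 0 0 0 0 0 0;-1 0 0 0 0 0 0"

```text
clock: 12.82
tcp_pos: [0.5102, -0.1769, 0.1133]
tool_rot: [-0.454, -3.107, -0.0]
force: [0.4, 0.0, -1.2]
finger_gap: 0.0552
grasp_force: 42.5
```

```bash
python3 st.py
```

```text
12.8167 tcp [ 510.19 -176.87  113.32] yaw 163.37 F [ 0.45  0.04 -1.24] T [-0.159 -0.058  0.059] tilt [-0.0011  0.0004]
```

Force fell away, so the studs have reached the gaps. I'll follow down without turning.

jog_arm --plan "-1 0 0 -0.7 0 0 0;-1 0 0 0 0 0 0;-1 0 0 0 0 0 0"

```text
clock: 13.07
tcp_pos: [0.5104, -0.177, 0.113]
tool_rot: [-0.45, -3.109, -0.0]
force: [-0.2, -0.5, -2.9]
finger_gap: 0.0546
grasp_force: 42.6
```

```bash
python3 st.py
```

```text
13.0667 tcp [ 510.42 -177.05  112.98] yaw 163.53 F [-0.23 -0.49 -2.89] T [-0.251 -0.128  0.006] tilt [-0.0004  0.0001]
```

jog_arm --plan "-1 0 0 -1 0 0 0;-1 0 0 0 0 0 0;-1 0 0 0 0 0 0"

```text
clock: 13.32
tcp_pos: [0.5106, -0.1771, 0.1122]
tool_rot: [-0.448, -3.109, 0.0]
force: [0.5, -1.3, -2.4]
finger_gap: 0.0549
grasp_force: 42.6
```

```bash
python3 st.py
```

```text
13.3167 tcp [ 510.56 -177.12  112.21] yaw 163.6 F [ 0.53 -1.28 -2.36] T [-0.277 -0.192  0.01 ] tilt [-0.0001 -0.0002]
```

jog_arm --plan "-1 0 0 -1 0 0 0;-1 0 0 -0.5 0 0 0;-1 0 0 0 0 0 0;-1 0 0 0 0 0 0"

```text
clock: 13.65
tcp_pos: [0.5105, -0.1769, 0.1107]
tool_rot: [-0.447, -3.109, -0.0]
force: [1.3, -1.8, -3.5]
finger_gap: 0.0549
grasp_force: 42.7
```

```bash
python3 st.py
```

```text
13.65 tcp [ 510.48 -176.91  110.68] yaw 163.62 F [ 1.32 -1.83 -3.47] T [-0.222 -0.13  -0.014] tilt [-0.0002  0.0002]
```

jog_arm --plan "-1 0 0 -1 0 0 0;-1 0 0 -0.5 0 0 0;-1 0 0 0 0 0 0;-1 0 0 0 0 0 0"

```text
clock: 13.98
tcp_pos: [0.5103, -0.1767, 0.1091]
tool_rot: [-0.447, -3.109, -0.001]
force: [-0.3, -0.1, -1.8]
finger_gap: 0.0551
grasp_force: 42.7
```

```bash
python3 st.py
```

```text
13.9833 tcp [ 510.31 -176.68  109.14] yaw 163.63 F [-0.27 -0.11 -1.81] T [-0.063  0.017  0.004] tilt [-0.0006  0.0006]
```

jog_arm --plan "-1 0 0 -0.7 0 0 0;-1 0 0 0 0 0 0;-1 0 0 0 0 0 0"

```text
clock: 14.23
tcp_pos: [0.5105, -0.1769, 0.1086]
tool_rot: [-0.447, -3.109, -0.0]
force: [0.7, 0.7, -1.9]
finger_gap: 0.055
grasp_force: 42.7
```

jog_arm --plan "-1 0 0 -0.4 0 0 0;-1 0 0 0 0 0 0;-1 0 0 0 0 0 0"

```text
clock: 14.48
tcp_pos: [0.5106, -0.177, 0.1083]
tool_rot: [0.447, 3.109, -0.0]
force: [0.1, 0.2, -1.2]
finger_gap: 0.0547
grasp_force: 42.7
```

```bash
python3 st.py
```

```text
14.4833 tcp [ 510.59 -177.01  108.32] yaw 163.63 F [ 0.11  0.23 -1.19] T [ 0.06  -0.025 -0.018] tilt [ 0.0001 -0.    ]
```

jog_arm --plan "-1 0 0 -0.5 0 0 0;-1 0 0 0 0 0 0;-1 0 0 0 0 0 0"

```text
clock: 14.73
tcp_pos: [0.5107, -0.177, 0.1081]
tool_rot: [0.447, 3.109, -0.0]
force: [-1.0, 0.9, 2.9]
finger_gap: 0.0547
grasp_force: 42.8
```

```bash
python3 st.py
```

```text
14.7333 tcp [ 510.66 -177.05  108.13] yaw 163.62 F [-0.96  0.94  2.85] T [ 0.195  0.224 -0.032] tilt [ 0.0004 -0.0002]
```

It dropped about 5.7 mm and landed, so the thread is found. Now forward, following down.

jog_arm --plan "-1 0 0 -0.18 0 0 -0.08;-1 0 0 -0.22 0 0 -0.08;-1 0 0 0 0 0 0;-1 0 0 0 0 0 0"

```text
clock: 15.07
tcp_pos: [0.511, -0.1774, 0.1077]
tool_rot: [0.691, 3.063, -0.001]
force: [0.7, -0.2, 3.0]
finger_gap: 0.0552
grasp_force: 42.8
```

```bash
python3 st.py
```

```text
15.0667 tcp [ 511.03 -177.43  107.73] yaw 154.59 F [ 0.69 -0.18  3.  ] T [-0.134 -0.062 -0.073] tilt [ 0.0011 -0.0009]
```

jog_arm --plan "-1 0 0 -0.22 0 0 -0.08;-1 0 0 -0.22 0 0 -0.08;-1 0 0 0 0 0 0;-1 0 0 0 0 0 0"

```text
clock: 15.4
tcp_pos: [0.5109, -0.1774, 0.1073]
tool_rot: [0.931, 2.999, -0.001]
force: [0.1, -0.9, 2.4]
finger_gap: 0.0553
grasp_force: 42.9
```

```bash
python3 st.py
```

```text
15.4 tcp [ 510.95 -177.37  107.28] yaw 145.5 F [ 0.07 -0.92  2.42] T [-0.202 -0.113 -0.11 ] tilt [ 0.001  -0.0007]
```

jog_arm --plan "-1 0 0 -0.24 0 0 -0.08;-1 0 0 -0.24 0 0 -0.08;-1 0 0 0 0 0 0;-1 0 0 0 0 0 0"

```text
clock: 15.73
tcp_pos: [0.5109, -0.1772, 0.1068]
tool_rot: [1.167, 2.916, -0.0]
force: [0.0, -0.8, 4.7]
finger_gap: 0.0549
grasp_force: 43.0
```

```bash
python3 st.py
```

```text
15.7333 tcp [ 510.87 -177.18  106.76] yaw 136.37 F [ 0.   -0.77  4.68] T [-0.129 -0.098 -0.093] tilt [ 0.0008 -0.0004]
```

jog_arm --plan "-1 0 0 -0.2 0 0 -0.08;-1 0 0 -0.22 0 0 -0.08;-1 0 0 0 0 0 0;-1 0 0 0 0 0 0"

```text
clock: 16.07
tcp_pos: [0.5108, -0.1773, 0.1064]
tool_rot: [1.397, 2.813, -0.0]
force: [0.7, -1.2, 5.7]
finger_gap: 0.0552
grasp_force: 43.2
```

```bash
python3 st.py
```

```text
16.0667 tcp [ 510.82 -177.27  106.44] yaw 127.18 F [ 0.66 -1.17  5.69] T [-0.181  0.06  -0.11 ] tilt [ 0.0007 -0.0006]
```

jog_arm --plan "-1 0 0 -0.15 0 0 -0.07;-1 0 0 -0.15 0 0 -0.07;-1 0 0 0 0 0 0;-1 0 0 0 0 0 0"

```text
clock: 16.4
tcp_pos: [0.511, -0.1775, 0.1064]
tool_rot: [1.59, 2.708, -0.001]
force: [0.6, -0.5, 6.9]
finger_gap: 0.0549
grasp_force: 43.3
```

```bash
python3 st.py
```

```text
16.4 tcp [ 510.97 -177.49  106.45] yaw 119.16 F [ 0.61 -0.48  6.94] T [-0.23   0.165 -0.084] tilt [ 0.0011 -0.0011]
```

jog_arm --plan "-1 0 0 0 0 0 -0.07;-1 0 0 0 0 0 -0.07;-1 0 0 0 0 0 0;-1 0 0 0 0 0 0"

```text
clock: 16.73
tcp_pos: [0.5109, -0.1775, 0.1065]
tool_rot: [1.775, 2.59, -0.001]
force: [-0.5, -1.3, 6.2]
finger_gap: 0.0545
grasp_force: 43.3
```

```bash
python3 st.py
```

```text
16.7333 tcp [ 510.93 -177.5   106.46] yaw 111.14 F [-0.47 -1.32  6.25] T [-0.222  0.193 -0.038] tilt [ 0.001  -0.0011]
```

The height holds steady at 106.45 mm through 16° more turn, so the shoulder is on the rim. I'll unload, release and retreat.

jog_arm --plan "-1 0 0 0.4 0 0 0;-1 0 0 0 0 0 0;1 0 0 0 0 0 0;1 0 0 0 0 0 0;1 0 0 0 0 0 0;1 0 0 0 0 0 0;1 0 0 0 0 0 0"

```text
clock: 17.32
tcp_pos: [0.5102, -0.1767, 0.1057]
tool_rot: [-1.78, -2.587, -0.0]
force: [-0.5, -0.3, 0.1]
finger_gap: 0.0858
grasp_force: 0.0
```

jog_arm --plan "1 0 0 10 0 0 0;1 0 0 25 0 0 0;1 0 0 30 0 0 0;1 0 0 20 0 0 0;1 15 -25 0 0 0 0;1 15 -25 0 0 0 0;1 0 0 0 0 0 0;1 0 0 0 0 0 0"

```text
clock: 17.98
tcp_pos: [0.5408, -0.228, 0.1914]
tool_rot: [1.783, 2.586, 0.0]
force: [-0.6, 0.4, 0.3]
finger_gap: 0.0853
grasp_force: 0.0
```

```bash
python3 st.py; python3 - <<'E'
from h import *
im=manip.snapshot("wrist");a=cv2.resize(im[:,:,::-1],(800,600));cv2.imwrite("pics/w5.png",a)
E
```

```text
17.9833 tcp [ 540.83 -228.    191.44] yaw 110.84 F [-0.62  0.41  0.34] T [ 0.069 -0.018 -0.033] tilt [ 0.0002 -0.0001]
```

View pics/w5.png

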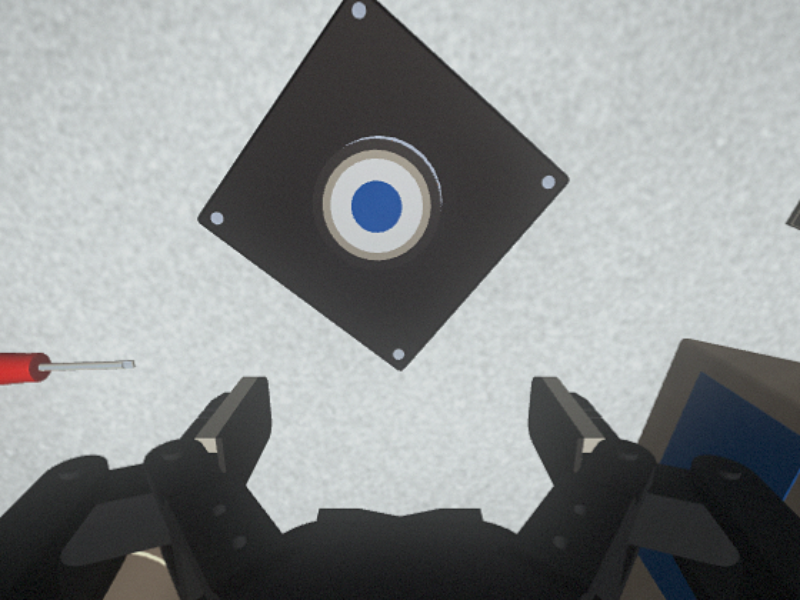

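The lens sits concentric and square on the collar, its top at about (377,206), and the gripper is clear. Handing in.

```bash
python3 -c "
from station import manip
print(manip.finish_job())"
```

```text
the job is handed in; nothing more can be done
None
```

The lens is screwed home on the mount: it dropped about 5.7 mm into the thread, then the shoulder stopped descending on the rim after about 44° forward and stayed put through 8° more; it's released and handed in at about 18 s with the gripper clear and under 8 N of measured wrist force on the thread.

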